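Turn the drained oven tin over beneath the wire shelf

TASK

The bare-metal oven tin has been left upside down to drain, just in front of the low wire shelf. Turn it over, near edge to far edge, so that it rests flat on the worktop with its open side up, its handle pointing in under the shelf and more than half of the tin beneath the shelf. Keep it below the level of the shelf while you turn it, do not knock hard against the shelf, and leave the blue tin alone.

Things in the scene. Friction and masses are not known exactly. Their poses are not given: they have to be found in the camera images.
- tin: bare grey metal oven tin, 80 (x) x 130 (y) x 28 (z) mm, 3 mm walls, about 0.24 kg, loose. Starts upside down, handle toward the robot, far edge 5 to 20 mm short of the shelf. Origin: centre of the open side (on the worktop at the start); z points out through the closed base (up at the start, down when turned over), -x to the handle. Stood on its far edge it tips over at about 20 degrees of lean
- tin_handle (a point): centre of the T-handle's dark wooden roller, 40 mm long along the tin's y, 17 mm thick, both ends free to pinch; it spins freely on its stem, so a tin held by the roller's ends swings about it. 32 mm out from the tin's -x wall, 72 mm from its centre, 112 mm from its far edge, 14 mm above the worktop at the start and when turned over. Axes as the tin's
- other_tin: blue tin of the same size and shape, left or right of the bare one, already open side up, handle toward the robot; it is to stay where it is. Origin: centre of its closed base, on the worktop; z up, -x to its handle
- shelf: low shelf of dark steel wire standing on the worktop on four thin legs, fixed; 600 mm wide (y), 150 mm deep (x), underside of its wires 240 mm above the worktop, jars and a bowl on top. Origin: on the worktop below the shelf's centre; x points away from the robot: its near edge is at x = -75 mm, its legs at x = +-75, y = +-300 mm
Things that resemble listed ones, but are neither listed nor needed, are in the scene too. Of the things that look like the tin, the larger one is meant.

How it is judged:
At the end, for the whole second after the job is handed in: the bare-metal tin rests flat on the worktop, open side up (within 10 degrees), its centre beneath the shelf (past the shelf's near edge) and its handle's roller at least 40 mm in from that edge, released and at rest; the blue tin is within 30 mm of where it was (angle between tin's own z axis and vertical above 2.967 rad and height (world z) of tin below 0.038 m and x of tin in the frame of shelf between -0.075 and 0.075 m and y of tin in the frame of shelf between -0.28 and 0.28 m and x of tin_handle in the frame of shelf above -0.035 m and linear speed of tin below 0.02 m/s and distance of other_tin from where it was at the start of the episode below 0.03 m); the robot touches nothing.
It fails at once if the tin is lifted to or above the level of the shelf (240 mm) (height (world z) of any of tin, tin_handle above 0.24 m).
It fails at once if the shelf is knocked hard (over 20 N) by the robot or the tin (contact force between shelf and the arm above 20 N or contact force between shelf and the fingers above 20 N or contact force between shelf and tin above 20 N).
It fails at once if the blue tin is moved more than 30 mm (distance of other_tin from where it was at the start of the episode above 0.03 m).
It also fails if it takes over 40 s, if anything falls off the work surface, if the arm or the gripper's body presses on something with over 40 N, if the wrist force passes 120 N, or if a joint passes its speed limit or range.

ROBOT

A 6-joint arm with a two-finger parallel gripper is mounted at the origin on a cart in front of the work surface, level with it; the furniture and walls round the work are solid. World frame = base frame: x ahead of the robot, y to its left, z up, the work surface at z = 0. Lengths are in m, angles in rad, forces in N, time in s.
With the tool pointing down it reaches from about 0.35 to 0.85 m from the base axis. Payload 8.1 kg.
Tool frame: the origin (TCP) lies on the centre line of the jaws, within the pads' length; the fingertips stand 14 mm ahead of it and the grasp point (between the pads) lies 5 mm behind it; z points along the fingers, y is the line along which they close (so a half turn about z gives the same grasp; the last joint's range is limited). The gripper opens to 93 mm and grips with 3 to 60 N. Pads are 15 mm wide; open, the fingers measure 128 mm over their backs; the gripper's body (75 mm by 188 mm) begins 65 mm behind the grasp point.
Start: joints at [-1.374, 0.13, 1.488, -0, 1.523, -0.085], TCP at [0.167, -0.576, 0.233] pointing down, gripper open.
Joint ranges: [-2.96, 2.96], [-0.89, 2.26], [0.02, 2.5], [-1.34, 4.48], [0, 2.73], [-2.66, 2.66]. Speed limits (rad/s): [2.39, 2.39, 2.79, 3.14, 3.14, 3.14].

INTERFACE

Orientations are given as a rotation vector (axis times angle).
In Python, from station import read_state, snapshot, close_job gives the robot as it stands.
- The arm moves only by the tool servo_tool, never from a script. Its argument "commands" is a list of rows, each an object with "offset": the shift along the tool's x, y, z in mm, a list of three; "rotation": the turn, a rotation vector about the tool's x, y, z in rad, a list of three; "grip": the gripper's target within -1 to 1 (shut at 1, half-way at 0, fully open at -1). In form: [{"offset": [tx, ty, tz], "rotation": [wx, wy, wz], "grip": grip}, ...]. A call has 1 to 12 rows; each row shifts and turns the commanded pose from where the row before left it, along the tool's axes as they then stand; what a row does not reach is not made up. A row lasts 1/8 s, in which the tool goes at most 62.5 mm and 10.7 degrees, less where a joint would pass 70% of its speed; a pose out of reach is approached as far as the arm can. A call is refused whole if a number of a shift passes 62.5 or a number of a turn 0.188, either way. A call with a gripper value outside its range is refused whole. The fingers move at their own pace and stop on an object; "force" is the grip in N (left out, the last holds). Time passes only in rows, so rows that do not move let the fingers close. It gives the time, the measured TCP pose, the force, the opening and the grip force at its end, in the units of the state.
- read_state(): the state, without advancing time (a new reading comes with each control period).
- snapshot(name): name is "side" or "top"; returns a dict with "color" (384x512x3 uint8, blue, green, red), "depth" (384x512 float32, m along the optical axis (not along the pixel's ray), 0 where there is no reading), "mtx" (3x3 intrinsics, pixels), "distortion" ([k1, k2, p1, p2, k3] as OpenCV has them; the pictures are not rectified), "extrinsics" (4x4, takes a point from world to camera coordinates). Camera axes: x right, y up, looking along -z (the intrinsics and any distortion apply to the point x, -y, -z); pixel columns grow to the right and rows downward; lengths in m; the calibration is good to about 2 mm. A picture is of the moment at which its call begins.
- close_job(): hands the job in; it is judged then, once.
The state is a dict: "t": time; "joints": joint angles; "dq": joint speeds; "joint_efforts": joint torques, N m; "tcp_pos": TCP position; "eef_rot": TCP orientation; "wrist_force": force on the tool from outside, world axes, zero at the start; "moment": the same for the moment, N m; "grip_width": finger opening in m; "grasp_force": force on a finger pad.
Only numpy, scipy, OpenCV 4.12 (cv2) and the standard library are available. Lean on these libraries where they do the work, as an engineer would, in place of code of your own. Each camera call takes 0.05 s, during which the arm holds its last target. There are 200 camera calls.

## Working session

There is one attempt and no reset: what is moved stays moved. The work goes in short steps, Python scripts to look and compute and a tool call to move; the robot and the scene stay as the last step left them, time stands still between calls to the robot, and variables do not carry over. Pictures are saved under pics/ and viewed, at most 10 in all, crops included, and the job is handed in when it is done.

Besides the shell and the picture viewer there is one more tool, called after "Call:" as a command line: name --argument value ..., lists and objects as JSON in quotes. servo_tool: Moves the arm, as the interface text tells. Its arguments: {"type":"object","properties":{"commands":{"type":"array","items":{"type":"object","properties":{"offset":{"type":"array","items":{"type":"number"}},"rotation":{"type":"array","items":{"type":"number"}},"grip":{"type":"number"}}}},"force":{"type":"number"}},"required":["commands"]}

```bash
mkdir -p pics; ls; python3 - <<'E'
from station import *
import cv2,numpy as np
print(read_state())
for n in("top","side"):
    s=snapshot(n); cv2.imwrite(f"pics/{n}0.png",s["color"]); np.savez(f"{n}0.npz",**s); print(n,s["mtx"],s["distortion"],s["extrinsics"])
E
```

```text
pics
{'t': 0.0, 'joints': array([-1.37437431e+00,  1.31136688e-01,  1.48927273e+00,  4.23830040e-05,
        1.52300518e+00, -8.53698375e-02]), 'dq': array([-1.39693751e-03,  7.24608166e-05, -1.03636896e-03,  7.21442614e-05,
       -7.06944290e-04, -1.54555606e-03]), 'joint_efforts': array([-2.17404981e-03, -5.59844255e+01, -4.91764784e+01,  7.64400093e-02,
        3.51790572e-02, -1.57385034e-04]), 'tcp_pos': array([ 0.16679382, -0.57578587,  0.23160565]), 'eef_rot': array([-3.10865830e+00, -4.40915552e-01,  9.23820235e-05]), 'wrist_force': array([ 1.08143485, -0.04541033, -0.07761155]), 'moment': array([ 0.03550245,  0.01460647, -0.00970134]), 'grasp_force': 0.0, 'grip_width': 0.09301545795889828}
top [[383.03295306   0.         254.30047418]
 [  0.         383.03295306 195.9996549 ]
 [  0.           0.           1.        ]] [-0.11523114  0.          0.          0.          0.        ] [[-0.00694531 -0.99986576  0.01484018 -0.00950675]
 [ 0.99192983 -0.00500985  0.12668901 -0.55349277]
 [-0.12659766  0.01560031  0.99183147 -0.87869057]
 [ 0.          0.          0.          1.        ]]
side [[417.96241112   0.         260.06838239]
 [  0.         417.96241112 191.90728016]
 [  0.           0.           1.        ]] [-0.05722753  0.          0.          0.          0.        ] [[-0.8682973  -0.49576064 -0.01676887  0.4856134 ]
 [ 0.27785475 -0.51409519  0.8114819  -0.20764926]
 [-0.41092158  0.69994823  0.58413691 -0.74041748]
 [ 0.          0.          0.          1.        ]]
```

View pics/top0.png

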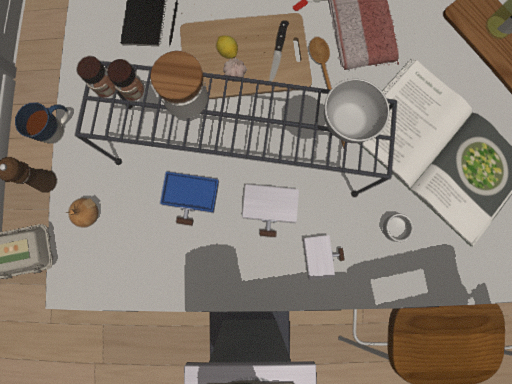

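View pics/side0.png

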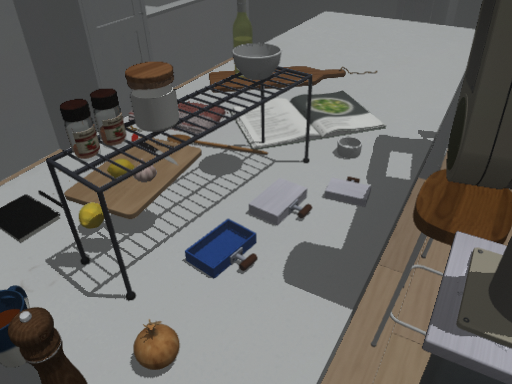

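The top view shows the bare tin at about (270,203) with its roller at (268,233), the blue tin at (190,192), and the decoy at (318,255). The shelf's near feet are at (118,161) and (354,193). The side view agrees.

```bash
cat > h.py <<'E'
import numpy as np, cv2
def ray(s,px):
    u=cv2.undistortPoints(np.array(px,float).reshape(-1,1,2),s["mtx"],s["distortion"]).reshape(-1,2)
    d=np.c_[u[:,0],-u[:,1],-np.ones(len(u))]; E=s["extrinsics"]; R=E[:3,:3]
    return -R.T@E[:3,3], d@R
def plane(s,px,z):
    c,d=ray(s,px); return c+d*((z-c[2])/d[:,2])[:,None]
def proj(s,P):
    E=s["extrinsics"]; q=np.atleast_2d(P)@E[:3,:3].T+E[:3,3]; q=q*[1,-1,-1]
    return cv2.projectPoints(q.reshape(-1,1,3),np.zeros(3),np.zeros(3),s["mtx"],s["distortion"])[0].reshape(-1,2)
def blobs(mask,amin=30):
    return [c for c in cv2.findContours(mask.astype(np.uint8),cv2.RETR_EXTERNAL,cv2.CHAIN_APPROX_NONE)[0] if cv2.contourArea(c)>amin]
E
python3 - <<'E'
from h import *
s=dict(np.load("top0.npz")); im=s["color"]; hsv=cv2.cvtColor(im,cv2.COLOR_BGR2HSV)
print("feet",plane(s,[(118,161),(354,193)],0.0).round(4))
print("near top corners",plane(s,[(78,137),(391,176)],.245).round(4))
print("far top",plane(s,[(91,66),(395,100)],.245).round(4))
# tin via depth: height map
r,c=np.mgrid[170:262,150:350]; px=np.c_[c.ravel(),r.ravel()]
cc,d=ray(s,px); dep=s["depth"][r,c].ravel(); P=(cc+d*dep[:,None]).reshape(*r.shape,3)
h=P[...,2]; m=(h>.018)&(h<.05)
for b in blobs(m):
    p=plane(s,b.reshape(-1,2)+[150,170],.028); rc=cv2.minAreaRect((p[:,:2]*1000).astype(np.float32))
    print("h blob",rc,cv2.boxPoints(rc).round(0).tolist())
print("h on tin",np.median(h[28:38,110:130]), "table",np.median(h[20:60,84:88]))
m=(im.max(2)<110)&(hsv[...,1]>90)&((hsv[...,0]<15)|(hsv[...,0]>170)); m[:210]=0; m[265:]=0; m[:,:150]=0; m[:,360:]=0
for b in blobs(m,15):
    p=plane(s,b.reshape(-1,2),.018); rc=cv2.minAreaRect((p[:,:2]*1000).astype(np.float32)); print("roller",rc)
E
```

```text
feet [[ 0.6491  0.3317  0.    ]
 [ 0.5643 -0.2638  0.    ]]
near top corners [[ 0.6422  0.3271  0.245 ]
 [ 0.5634 -0.2676  0.245 ]]
far top [[ 0.7878  0.3121  0.245 ]
 [ 0.7144 -0.2858  0.245 ]]
h blob ((425.62176513671875, -164.66481018066406), (63.679935455322266, 61.22311019897461), 6.893422603607178) [[390.0, -138.0], [398.0, -199.0], [461.0, -191.0], [454.0, -130.0]]
h blob ((517.5411376953125, -49.8985595703125), (130.04530334472656, 118.064208984375), 84.42375946044922) [[452.0, -109.0], [570.0, -120.0], [583.0, 9.0], [465.0, 21.0]]
h blob ((547.3373413085938, 148.68060302734375), (132.1721954345703, 118.05865478515625), 80.4886245727539) [[478.0, 93.0], [595.0, 74.0], [616.0, 204.0], [500.0, 224.0]]
h on tin 0.02835822591573922 table -7.776151399363496e-05
roller ((413.4150390625, -222.56103515625), (7.350654125213623, 24.006908416748047), 89.0633544921875)
roller ((465.7355651855469, -43.04792785644531), (33.72813034057617, 9.608867645263672), 89.57022094726562)
roller ((495.7795715332031, 156.93038940429688), (35.70453643798828, 10.710915565490723), 80.43657684326172)
```

```bash
cat >> h.py <<'E'
from scipy.spatial.transform import Rotation as Ro
YAW=np.deg2rad(-5.75); ex=np.array([np.cos(YAW),np.sin(YAW),0]); ez=np.array([0,0,1.]); ey=np.cross(ez,ex)
def tool(t):  # t: downward tilt from horizontal, deg
    t=np.deg2rad(t); z=np.cos(t)*ex-np.sin(t)*ez; y=-ey; return Ro.from_matrix(np.c_[np.cross(y,z),y,z])
def tcp(roller,t,back=.005): return np.array(roller)-back*tool(t).as_matrix()[:,2]
def rows(wps,p=None,R=None,n=None):
    from station import read_state
    s=read_state(); p=s["tcp_pos"] if p is None else p; R=Ro.from_rotvec(s["eef_rot"]) if R is None else R
    for P,Q,*k in wps:
        d=R.inv()*Q; k=k[0] if k else 0
        k=max(k,int(np.ceil(np.linalg.norm(P-p)/.055)),int(np.ceil(d.magnitude()/.16)),1)
        for i in range(k,0,-1):
            o=(R.inv().apply(P-p)/i*1000).round(0)+0; w=((R.inv()*Q).as_rotvec()/i).round(2)+0
            print([int(v) for v in o],w.tolist())
            p=p+R.apply(o/1000); R=R*Ro.from_rotvec(w)
        print("--",p.round(4))
E
python3 - <<'E'
from h import *
r=np.array([.4657,-.0435,.014])
rows([(tcp(r,60,.11),tool(60))])
E
```

```text
[35, -41, 11] [-0.01, 0.05, 0.03]
[33, -42, 13] [-0.01, 0.05, 0.03]
[31, -43, 14] [-0.01, 0.05, 0.03]
[29, -44, 15] [-0.01, 0.05, 0.04]
[27, -45, 16] [-0.01, 0.05, 0.03]
[24, -46, 16] [-0.01, 0.04, 0.04]
[22, -47, 17] [-0.01, 0.05, 0.03]
[20, -48, 17] [-0.01, 0.04, 0.04]
[17, -49, 18] [-0.01, 0.05, 0.03]
[14, -50, 18] [-0.01, 0.04, 0.04]
[12, -51, 18] [-0.01, 0.05, 0.03]
-- [ 0.4109 -0.038   0.109 ]
```

Call:
servo_tool --commands '[{"offset":[35,-41,11],"rotation":[-0.01,0.05,0.03],"grip":-1},{"offset":[33,-42,13],"rotation":[-0.01,0.05,0.03],"grip":-1},{"offset":[31,-43,14],"rotation":[-0.01,0.05,0.03],"grip":-1},{"offset":[29,-44,15],"rotation":[-0.01,0.05,0.04],"grip":-1},{"offset":[27,-45,16],"rotation":[-0.01,0.05,0.03],"grip":-1},{"offset":[24,-46,16],"rotation":[-0.01,0.04,0.04],"grip":-1},{"offset":[22,-47,17],"rotation":[-0.01,0.05,0.03],"grip":-1},{"offset":[20,-48,17],"rotation":[-0.01,0.04,0.04],"grip":-1},{"offset":[17,-49,18],"rotation":[-0.01,0.05,0.03],"grip":-1},{"offset":[14,-50,18],"rotation":[-0.01,0.04,0.04],"grip":-1},{"offset":[12,-51,18],"rotation":[-0.01,0.05,0.03],"grip":-1},{"offset":[0,0,0],"rotation":[0,0,0],"grip":-1}]' --force 10

```text
t: 1.6
tcp_pos: [0.4364, -0.0433, 0.148]
eef_rot: [3.03, -0.128, 0.753]
wrist_force: [-0.3, 0.7, -0.1]
grip_width: 0.0927
grasp_force: 0.0
```

```bash
python3 - <<'E'
from h import *
from station import *
s=read_state(); print(s["joints"].round(2), Ro.from_rotvec(s["eef_rot"]).as_matrix().round(3))
r=np.array([.4657,-.0435,.014])
rows([(tcp(r,60,.05),tool(60),4),(tcp(r,60,.005),tool(60),4)])
s=snapshot("side"); np.savez("side1.npz",**s)
u=[proj(s,[r])[0]-[90,90]]; x,y=u[0].astype(int)
print(proj(s,[r+.0*ey, r+.02*ey,r-.02*ey, r+.032*ex,r+.112*ex])-[x,y])
cv2.imwrite("pics/s1.png",cv2.resize(s["color"][y:y+180,x:x+180],None,fx=3,fy=3))
E
```

```text
[-0.3  -0.89  2.5   0.12  1.06  1.32] [[ 0.88  -0.084  0.467]
 [-0.076 -0.996 -0.036]
 [ 0.468 -0.003 -0.884]]
[-10, -1, 21] [0.0, 0.01, 0.0]
[-10, 0, 20] [0.0, 0.01, 0.0]
[-10, -1, 20] [-0.01, 0.01, 0.01]
[-10, 0, 21] [0.0, 0.01, 0.0]
-- [ 0.441  -0.0415  0.0569]
[0, 0, 11] [0.0, 0.0, 0.0]
[0, 0, 11] [0.0, 0.0, 0.0]
[0, 0, 11] [0.0, 0.0, 0.0]
[0, 0, 12] [0.0, 0.0, 0.0]
-- [ 0.4635 -0.0437  0.018 ]
[[90.97164361 90.39944761]
 [86.44863309 94.96588748]
 [95.37026143 85.95690606]
 [79.04779204 85.57508492]
 [50.78887875 74.1410189 ]]
```

View pics/s1.png

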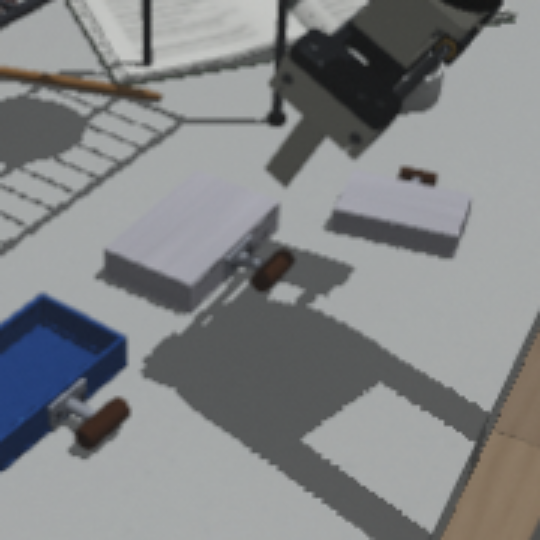

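The picture shows the roller at (272,270) in the crop, where my measurement predicted (273,271). The arm is folded to its limits at 60° tilt, so I'll grasp with the tool steeper.

```bash
python3 - <<'E'
from h import *
r=np.array([.4657,-.0435,.014])
rows([(tcp(r,80,.08),tool(80),4),(tcp(r,80,.005),tool(80),4)])
E
```

```text
[-3, -1, 14] [0.0, -0.08, 0.0]
[-2, -1, 14] [0.0, -0.08, 0.0]
[-1, -2, 14] [0.0, -0.08, 0.01]
[1, -1, 15] [-0.01, -0.07, 0.0]
-- [ 0.4519 -0.0423  0.0924]
[0, 0, 19] [0.0, 0.0, 0.0]
[0, 0, 19] [0.0, 0.0, 0.0]
[0, 0, 18] [0.0, 0.0, 0.0]
[0, -1, 19] [0.0, 0.0, 0.0]
-- [ 0.465  -0.043   0.0185]
```

Call:
servo_tool --commands '[{"offset":[-3,-1,14],"rotation":[0,-0.08,0],"grip":-0.6},{"offset":[-2,-1,14],"rotation":[0,-0.08,0],"grip":-0.6},{"offset":[-1,-2,14],"rotation":[0,-0.08,0.01],"grip":-0.6},{"offset":[1,-1,15],"rotation":[-0.01,-0.07,0],"grip":-0.6},{"offset":[0,0,0],"rotation":[0,0,0],"grip":-0.6}]' --force 10

```text
t: 2.28
tcp_pos: [0.4507, -0.0479, 0.0908]
eef_rot: [3.112, -0.17, 0.267]
wrist_force: [0.0, 0.3, 0.5]
grip_width: 0.0747
grasp_force: 0.0
```

```bash
python3 - <<'E'
from h import *
from station import *
print(read_state()["joints"].round(2))
r=np.array([.4657,-.0435,.014])
rows([(tcp(r,80,.005),tool(80),4)])
E
```

```text
[-0.23 -0.35  2.2   0.02  1.11  1.44]
[0, -2, 18] [0.0, 0.0, 0.0]
[0, -1, 18] [0.0, 0.0, 0.0]
[1, -2, 19] [0.0, 0.0, 0.0]
[0, -1, 18] [0.01, 0.0, -0.01]
-- [ 0.4647 -0.0437  0.019 ]
```

Call:
servo_tool --commands '[{"offset":[0,-2,18],"rotation":[0,0,0],"grip":-0.6},{"offset":[0,-1,18],"rotation":[0,0,0],"grip":-0.6},{"offset":[1,-2,19],"rotation":[0,0,0],"grip":-0.6},{"offset":[0,-1,18],"rotation":[0,0,0],"grip":-0.6},{"offset":[0,0,0],"rotation":[0,0,0],"grip":0},{"offset":[0,0,0],"rotation":[0,0,0],"grip":0.5},{"offset":[0,0,0],"rotation":[0,0,0],"grip":1},{"offset":[0,0,0],"rotation":[0,0,0],"grip":1},{"offset":[0,0,0],"rotation":[0,0,0],"grip":1}]' --force 12

```text
t: 3.4
tcp_pos: [0.4666, -0.0421, 0.0217]
eef_rot: [3.11, -0.166, 0.276]
wrist_force: [-0.2, -1.5, 1.5]
grip_width: 0.0396
grasp_force: 12.0
```

```bash
python3 - <<'E'
from h import *
from station import *
r=np.array([.4657,-.0435,.014]); F=r+.112*ex; F[2]=0
w=[]
for phi,t in((17,77),(34,73),(51,69),(68,65),(85,62)):
    a=np.deg2rad(7.13+phi); R=.1129+.004*phi/85
    w.append((tcp(F-R*np.cos(a)*ex+R*np.sin(a)*ez,t,.0075),tool(t),2))
w.append((w[-1][0]+.008*ez,w[-1][1],1))
rows(w)
E
```

```text
[6, 1, -15] [0.0, 0.02, 0.0]
[6, 1, -15] [0.01, 0.03, -0.01]
-- [ 0.4726 -0.0446  0.0534]
[11, 0, -12] [0.0, 0.03, 0.0]
[12, 0, -12] [0.0, 0.04, 0.0]
-- [ 0.4891 -0.0463  0.0822]
[15, 0, -7] [0.0, 0.03, 0.0]
[16, 0, -7] [0.0, 0.04, 0.0]
-- [ 0.5141 -0.0487  0.1051]
[17, 0, -1] [0.0, 0.03, 0.0]
[16, 0, -1] [0.0, 0.04, 0.0]
-- [ 0.5439 -0.0516  0.1192]
[16, 0, 5] [0.0, 0.03, 0.0]
[17, 0, 6] [0.0, 0.02, 0.0]
-- [ 0.5782 -0.0549  0.1238]
[3, 0, -7] [0.0, 0.0, 0.0]
-- [ 0.5776 -0.0548  0.1314]
```

Call:
servo_tool --commands '[{"offset":[6,1,-15],"rotation":[0,0.02,0],"grip":1},{"offset":[6,1,-15],"rotation":[0,0.03,0],"grip":1},{"offset":[11,0,-12],"rotation":[0,0.03,0],"grip":1},{"offset":[12,0,-12],"rotation":[0,0.04,0],"grip":1},{"offset":[15,0,-7],"rotation":[0,0.03,0],"grip":1},{"offset":[16,0,-7],"rotation":[0,0.04,0],"grip":1},{"offset":[17,0,-1],"rotation":[0,0.03,0],"grip":1},{"offset":[16,0,-1],"rotation":[0,0.04,0],"grip":1},{"offset":[16,0,5],"rotation":[0,0.03,0],"grip":1},{"offset":[17,0,6],"rotation":[0,0.02,0],"grip":1},{"offset":[3,0,-7],"rotation":[0,0,0],"grip":1}]' --force 15

```text
t: 4.78
tcp_pos: [0.5768, -0.0551, 0.1294]
eef_rot: [3.017, -0.16, 0.744]
wrist_force: [0.4, -0.8, -2.5]
grip_width: 0.04
grasp_force: 15.0
```

```bash
python3 - <<'E'
from h import *
from station import *
print(read_state()["joints"].round(2),read_state()["tcp_pos"])
s=snapshot("side"); cv2.imwrite("pics/s2.png",cv2.resize(s["color"][100:300,150:420],None,fx=2.5,fy=2.5))
E
```

```text
[-0.21 -0.29  2.15  0.06  0.79  1.43] [ 0.5767721  -0.05512584  0.12939   ]
```

View pics/s2.png

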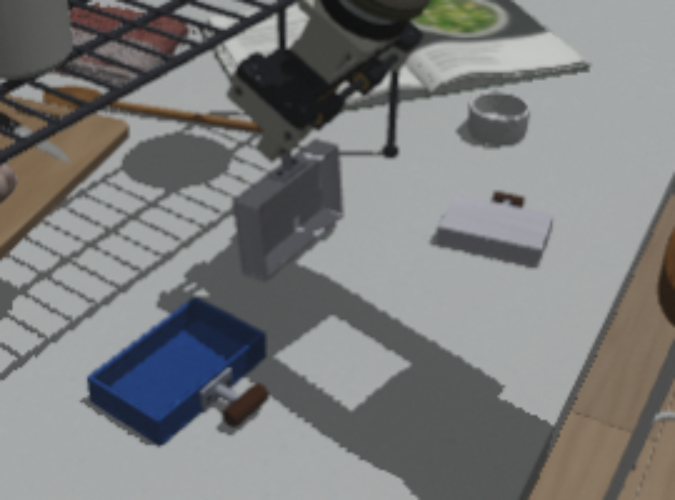

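The tin hangs free with its open side to the robot, far edge (in the crop about (262,278)) just off the table. I'll stand it on its far edge a little further back.

```bash
python3 - <<'E'
from h import *
from station import *
s=read_state(); p=s["tcp_pos"]; z=Ro.from_rotvec(s["eef_rot"]).as_matrix()[:,2]
r=p+.0075*z; print(r,z); RS=r-.012*ex; np.save("rs.npy",RS)
RS[2]=.116; w=[(tcp(r-.012*ex,56,.0075),tool(56),4)]
for h in(.116,.1115): RS[2]=h; w.append((tcp(RS,53,.0075),tool(53),3))
rows(w)
E
```

```text
[ 0.58064233 -0.05568112  0.12452254] [ 0.46368579 -0.05408924 -0.88434713]
[-3, 0, -1] [0.0, 0.03, 0.0]
[-3, 0, -2] [0.0, 0.03, 0.0]
[-3, 0, -1] [0.0, 0.02, 0.0]
[-2, 0, -2] [0.01, 0.03, 0.0]
-- [ 0.5647 -0.0539  0.1308]
[-2, 0, 2] [0.0, 0.02, 0.0]
[-2, 0, 2] [0.0, 0.02, 0.0]
[-1, 0, 3] [0.0, 0.01, 0.0]
-- [ 0.5646 -0.0539  0.1222]
[-1, 0, 1] [0.0, 0.0, 0.0]
[-1, 0, 1] [0.0, 0.0, 0.0]
[-1, 0, 2] [0.0, 0.0, 0.0]
-- [ 0.5647 -0.0539  0.1172]
```

Call:
servo_tool --commands '[{"offset":[-3,0,-1],"rotation":[0,0.03,0],"grip":1},{"offset":[-3,0,-2],"rotation":[0,0.03,0],"grip":1},{"offset":[-3,0,-1],"rotation":[0,0.02,0],"grip":1},{"offset":[-2,0,-2],"rotation":[0.01,0.03,0],"grip":1},{"offset":[-2,0,2],"rotation":[0,0.02,0],"grip":1},{"offset":[-2,0,2],"rotation":[0,0.02,0],"grip":1},{"offset":[-1,0,3],"rotation":[0,0.01,0],"grip":1},{"offset":[-1,0,1],"rotation":[0,0,0],"grip":1},{"offset":[-1,0,1],"rotation":[0,0,0],"grip":1},{"offset":[-1,0,2],"rotation":[0,0,0],"grip":1},{"offset":[0,0,0],"rotation":[0,0,0],"grip":1}]' --force 12

```text
t: 6.2
tcp_pos: [0.5664, -0.054, 0.119]
eef_rot: [2.946, -0.151, 0.994]
wrist_force: [1.0, 3.8, 6.2]
grip_width: 0.0399
grasp_force: 12.0
```

```bash
python3 - <<'E'
from h import *
from station import *
s=read_state(); print(s["wrist_force"],s["tcp_pos"],s["joints"].round(2))
p=s["tcp_pos"]; z=Ro.from_rotvec(s["eef_rot"]).as_matrix()[:,2]
r=p+.0075*z; print(r); B=r+.014*ex; B[2]=0; np.save("B.npy",B)
w=[]
for phi,t,k in((12,50,2),(26,46,2),(40,41,2),(54,40,2),(68,42,2)):
    a=np.deg2rad(82.87+phi); R=.1118
    w.append((tcp(B-R*np.cos(a)*ex+R*np.sin(a)*ez,t,.0075),tool(t),k))
rows(w)
s=snapshot("side"); cv2.imwrite("pics/s3.png",cv2.resize(s["color"][100:300,150:420],None,fx=2.5,fy=2.5))
E
```

```text
[1.04819553 3.79867978 6.22092824] [ 0.56644176 -0.05400597  0.11901666] [-0.24 -0.43  2.35  0.16  0.59  1.33]
[ 0.57096286 -0.05444631  0.11304877]
[9, 0, 8] [0.0, 0.02, 0.0]
[8, 0, 8] [0.0, 0.03, 0.0]
-- [ 0.5896 -0.0564  0.1168]
[8, 0, 11] [0.0, 0.03, 0.0]
[8, 0, 10] [0.0, 0.04, 0.0]
-- [ 0.6153 -0.059   0.1114]
[4, 0, 13] [0.0, 0.04, 0.0]
[4, 0, 13] [0.0, 0.04, 0.0]
-- [ 0.6393 -0.0614  0.0988]
[0, 0, 14] [0.0, 0.01, 0.0]
[1, 0, 14] [0.0, 0.01, 0.0]
-- [ 0.6609 -0.0635  0.0812]
[-3, 0, 13] [0.0, -0.02, 0.0]
[-3, 0, 13] [0.0, -0.01, 0.0]
-- [ 0.6767 -0.065   0.0597]
```

View pics/s3.png

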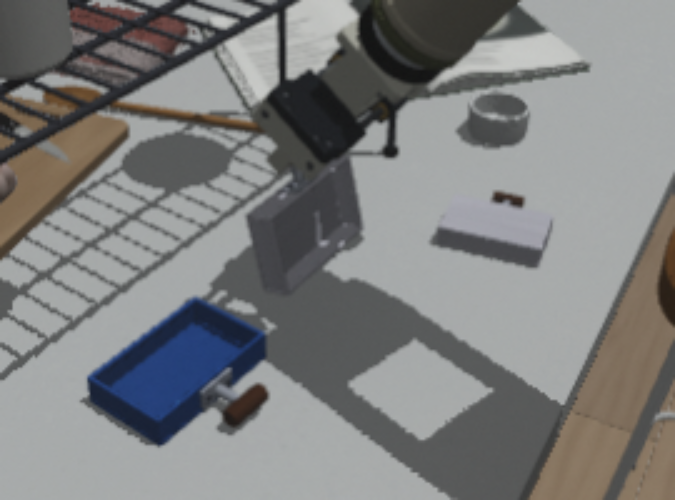

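The tin stands on the table (6 N up), upright at crop (300,230). Next I'll lean it forward.

Call:
servo_tool --commands '[{"offset":[9,0,8],"rotation":[0,0.02,0],"grip":1},{"offset":[8,0,8],"rotation":[0,0.03,0],"grip":1},{"offset":[8,0,11],"rotation":[0,0.03,0],"grip":1},{"offset":[8,0,10],"rotation":[0,0.04,0],"grip":1},{"offset":[0,0,0],"rotation":[0,0,0],"grip":1}]' --force 10

```text
t: 6.88
tcp_pos: [0.6132, -0.0589, 0.1082]
eef_rot: [2.879, -0.149, 1.159]
wrist_force: [0.9, 0.5, -2.2]
grip_width: 0.0402
grasp_force: 10.0
```

```bash
python3 - <<'E'
from h import *
from station import *
s=read_state(); print(s["wrist_force"],s["tcp_pos"],s["joints"].round(2))
p=s["tcp_pos"]; z=Ro.from_rotvec(s["eef_rot"]).as_matrix()[:,2]
print(p+.0075*z,z); B=np.load("B.npy")
w=[]
for phi,t,k in((40,41,2),(54,40,2),(68,42,2),(80,45,2),(89,45,2)):
    a=np.deg2rad(82.87+phi); R=.1118
    w.append((tcp(B-R*np.cos(a)*ex+R*np.sin(a)*ez,t,.0075),tool(t),k))
rows(w)
s=snapshot("side"); cv2.imwrite("pics/s4.png",cv2.resize(s["color"][70:270,130:400],None,fx=2.5,fy=2.5))
E
```

```text
[ 0.89859142  0.53807652 -2.17183612] [ 0.61324308 -0.05891739  0.10815472] [-0.24 -0.3   2.33  0.27  0.36  1.22]
[ 0.61841274 -0.05942638  0.10274495] [ 0.68928757 -0.06786479 -0.72130231]
[6, 0, 13] [0.0, 0.05, 0.0]
[6, 0, 12] [0.0, 0.04, 0.0]
-- [ 0.6393 -0.0615  0.0991]
[0, 0, 14] [0.0, 0.01, 0.0]
[0, 0, 14] [0.0, 0.01, 0.0]
-- [ 0.6604 -0.0636  0.0808]
[-3, 0, 13] [0.0, -0.02, 0.0]
[-3, 0, 13] [0.0, -0.02, 0.0]
-- [ 0.6762 -0.0652  0.0594]
[-5, 0, 11] [0.0, -0.02, 0.0]
[-4, 0, 10] [0.0, -0.03, 0.0]
-- [ 0.6855 -0.0661  0.0385]
[-5, 0, 8] [0.0, 0.0, 0.0]
[-4, 0, 7] [0.0, 0.0, 0.0]
-- [ 0.6897 -0.0664  0.0215]
```

View pics/s4.png

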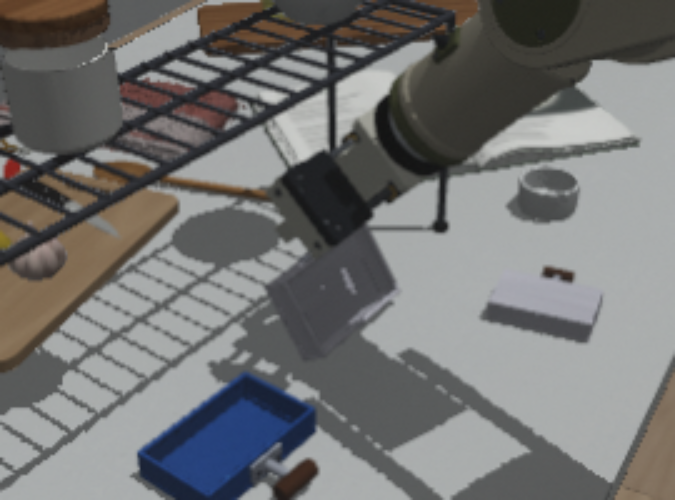

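Tin leaning about 30° past vertical, its lower edge on the table near crop (315,355). Joint 5 is getting close to its end, so I'll check that with a quick linear fit of the arm's geometry.

```bash
python3 - <<'E'
from h import *
from station import *
from scipy.optimize import fsolve
D=[(.1311,1.4893,1.523,.5994,.2316),(-.89,2.5,1.06,.4385,.148),(-.35,2.2,1.11,.4532,.0908),(-.29,2.15,.79,.5794,.1294),(-.43,2.35,.59,.569,.119),(-.3,2.33,.36,.616,.1082)]
A=[];b=[]
for j2,j3,j5,r,z in D:
    f=j2+j3;s=f+j5
    A+=[[1,0,np.sin(j2),np.sin(f),np.cos(f),np.sin(s)],[0,1,np.cos(j2),np.cos(f),-np.sin(f),np.cos(s)]]; b+=[r,z]
x,res,rk,sv=np.linalg.lstsq(A,b,rcond=None); print(x.round(3),rk,np.abs(np.array(A)@x-b).max())
a1,h,l2,l3,eo,L=x; B=np.load("B.npy")
for phi,t in((40,44),(40,48),(54,44),(54,48),(68,48),(68,52),(80,48),(80,52),(89,45),(89,48),(89,52)):
    a=np.deg2rad(82.87+phi); P=tcp(B-.1118*np.cos(a)*ex+.1118*np.sin(a)*ez,t,.0075); r=np.hypot(*P[:2]); s=np.pi/2+np.deg2rad(t)
    wr=r-L*np.sin(s)-a1; wz=P[2]-L*np.cos(s)-h
    q=fsolve(lambda q:[l2*np.sin(q[0])+l3*np.sin(q[0]+q[1])+eo*np.cos(q[0]+q[1])-wr,l2*np.cos(q[0])+l3*np.cos(q[0]+q[1])-eo*np.sin(q[0]+q[1])-wz],[-.3,2.3])
    print(phi,t,q.round(2),round(s-q.sum(),2),"wrist",round(wr+a1,3),round(wz+h,3))
E
```

```text
[-0.017  0.367  0.372  0.571  0.084  0.391] 6 0.005402745929229735
40 44 [-0.2   2.29] 0.24 wrist 0.362 0.37
40 48 [-0.18  2.24] 0.35 wrist 0.382 0.39
54 44 [-0.09  2.24] 0.19 wrist 0.383 0.353
54 48 [-0.08  2.18] 0.3 wrist 0.403 0.372
68 48 [0.02 2.14] 0.25 wrist 0.419 0.35
68 52 [0.04 2.08] 0.36 wrist 0.44 0.368
80 48 [0.1  2.11] 0.2 wrist 0.428 0.329
80 52 [0.11 2.06] 0.31 wrist 0.449 0.347
89 45 [0.15 2.13] 0.07 wrist 0.417 0.297
89 48 [0.15 2.1 ] 0.16 wrist 0.432 0.312
89 52 [0.16 2.04] 0.28 wrist 0.453 0.33
```

```bash
python3 - <<'E'
from h import *
B=np.load("B.npy")
w=[]
for phi,t,k in((40,45,2),(54,45,3),(68,45,3),(80,48,3),(89,49,3)):
    a=np.deg2rad(82.87+phi); R=.1118
    w.append((tcp(B-R*np.cos(a)*ex+R*np.sin(a)*ez,t,.0075),tool(t),k))
rows(w)
E
```

```text
[7, 0, 13] [0.0, 0.01, 0.0]
[6, 0, 12] [0.0, 0.01, 0.0]
-- [ 0.6397 -0.0615  0.0994]
[1, 0, 9] [0.0, 0.0, 0.0]
[1, 0, 9] [0.0, 0.0, 0.0]
[1, 0, 10] [0.0, 0.0, 0.0]
-- [ 0.6615 -0.0637  0.0818]
[-2, 0, 9] [0.0, 0.0, 0.0]
[-1, 0, 9] [0.0, 0.0, 0.0]
[-2, 0, 8] [0.0, 0.0, 0.0]
-- [ 0.6762 -0.0651  0.0598]
[-3, 0, 7] [0.0, -0.02, 0.0]
[-2, 0, 8] [0.0, -0.02, 0.0]
[-3, 0, 7] [0.0, -0.01, 0.0]
-- [ 0.6856 -0.066   0.0384]
[-3, 0, 5] [0.0, -0.01, 0.0]
[-2, 0, 5] [0.0, 0.0, 0.0]
[-3, 0, 6] [0.0, -0.01, 0.0]
-- [ 0.6903 -0.0664  0.0211]
```

Call:
servo_tool --commands '[{"offset":[7,0,13],"rotation":[0,0.01,0],"grip":1},{"offset":[6,0,12],"rotation":[0,0.01,0],"grip":1},{"offset":[1,0,9],"rotation":[0,0,0],"grip":1},{"offset":[1,0,9],"rotation":[0,0,0],"grip":1},{"offset":[1,0,10],"rotation":[0,0,0],"grip":1}]' --force 10

```text
t: 7.55
tcp_pos: [0.6619, -0.0636, 0.0818]
eef_rot: [2.866, -0.148, 1.188]
wrist_force: [-0.3, -0.4, -1.3]
grip_width: 0.04
grasp_force: 10.0
```

```bash
python3 - <<'E'
from h import *
from station import *
s=read_state(); print(s["wrist_force"],s["tcp_pos"],s["joints"].round(2))
z=Ro.from_rotvec(s["eef_rot"]).as_matrix()[:,2]; print(z)
s=snapshot("side"); cv2.imwrite("pics/s5.png",cv2.resize(s["color"][50:270,100:400],None,fx=2.5,fy=2.5))
E
```

```text
[-0.2951612  -0.35059953 -1.32847051] [ 0.66188234 -0.06360875  0.08181126] [-0.22 -0.08  2.22  0.37  0.24  1.13]
[ 0.70370735 -0.06903697 -0.7071279 ]
```

View pics/s5.png

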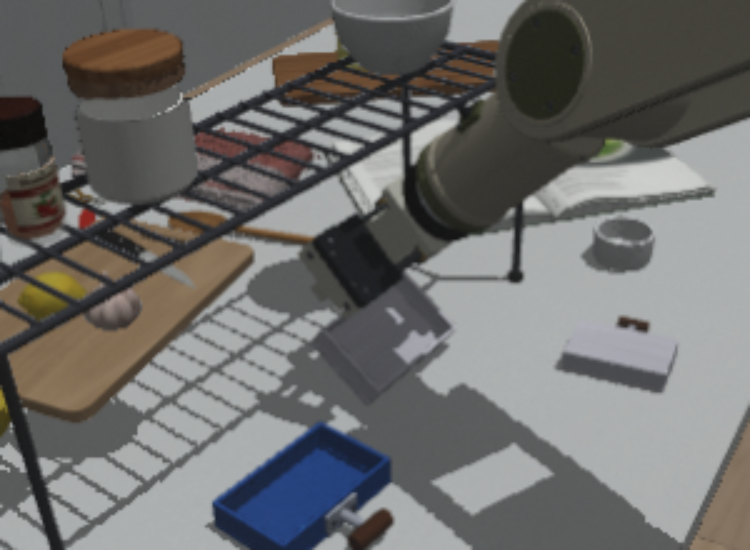

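The tin is leaning further with its lower edge resting near crop (370,400), and the arm is clear of the shelf wires. I'll keep lowering.

Call:
servo_tool --commands '[{"offset":[-2,0,9],"rotation":[0,0,0],"grip":1},{"offset":[-1,0,9],"rotation":[0,0,0],"grip":1},{"offset":[-2,0,8],"rotation":[0,0,0],"grip":1},{"offset":[-3,0,7],"rotation":[0,-0.02,0],"grip":1},{"offset":[-2,0,8],"rotation":[0,-0.02,0],"grip":1},{"offset":[-3,0,7],"rotation":[0,-0.01,0],"grip":1},{"offset":[0,0,0],"rotation":[0,0,0],"grip":1}]' --force 10

```text
t: 8.48
tcp_pos: [0.686, -0.0659, 0.0383]
eef_rot: [2.897, -0.149, 1.117]
wrist_force: [0.5, -0.8, -1.7]
grip_width: 0.0399
grasp_force: 10.0
```

```bash
python3 - <<'E'
from h import *
from station import *
B=np.load("B.npy")
s=read_state(); print(s["wrist_force"],s["tcp_pos"],s["joints"].round(2)); r=s["tcp_pos"]+.0075*Ro.from_rotvec(s["eef_rot"]).as_matrix()[:,2]; print(r)
P=B+.1118*ex; P[2]=.0155
rows([(tcp(P,49,.0075),tool(49),4)])
E
```

```text
[ 0.54038768 -0.81632852 -1.7435532 ] [ 0.6860078  -0.06593546  0.03827365] [-0.21  0.09  2.12  0.36  0.22  1.14]
[ 0.69101645 -0.0664257   0.0327128 ]
[-2, 0, 4] [0.0, 0.0, 0.0]
[-2, 0, 4] [0.0, -0.01, 0.0]
[-2, 0, 4] [0.0, 0.0, 0.0]
[-1, 0, 4] [0.0, -0.01, 0.0]
-- [ 0.6915 -0.0664  0.0217]
```

Lower the last stretch and open partly. I'll keep the opening small and check before retreating.

Call:
servo_tool --commands '[{"offset":[-2,0,4],"rotation":[0,0,0],"grip":1},{"offset":[-2,0,4],"rotation":[0,-0.01,0],"grip":1},{"offset":[-2,0,4],"rotation":[0,0,0],"grip":1},{"offset":[-1,0,4],"rotation":[0,-0.01,0],"grip":1},{"offset":[0,0,0],"rotation":[0,0,0],"grip":1},{"offset":[0,0,0],"rotation":[0,0,0],"grip":-0.3},{"offset":[0,0,0],"rotation":[0,0,0],"grip":-0.3},{"offset":[0,0,0],"rotation":[0,0,0],"grip":-0.3},{"offset":[0,0,0],"rotation":[0,0,0],"grip":-0.3}]' --force 10

```text
t: 9.6
tcp_pos: [0.6917, -0.0666, 0.0227]
eef_rot: [2.908, -0.15, 1.09]
wrist_force: [0.5, -0.3, -0.0]
grip_width: 0.06
grasp_force: 0.0
```

```bash
python3 - <<'E'
from h import *
from station import *
s=read_state(); print(s["wrist_force"],s["tcp_pos"],s["joints"].round(2))
s=snapshot("side"); cv2.imwrite("pics/s6.png",cv2.resize(s["color"][50:270,100:400],None,fx=2.5,fy=2.5))
E
```

```text
[ 0.47897622 -0.2617293  -0.00727165] [ 0.69171205 -0.06656199  0.02272702] [-0.21  0.14  2.08  0.35  0.21  1.15]
```

View pics/s6.png

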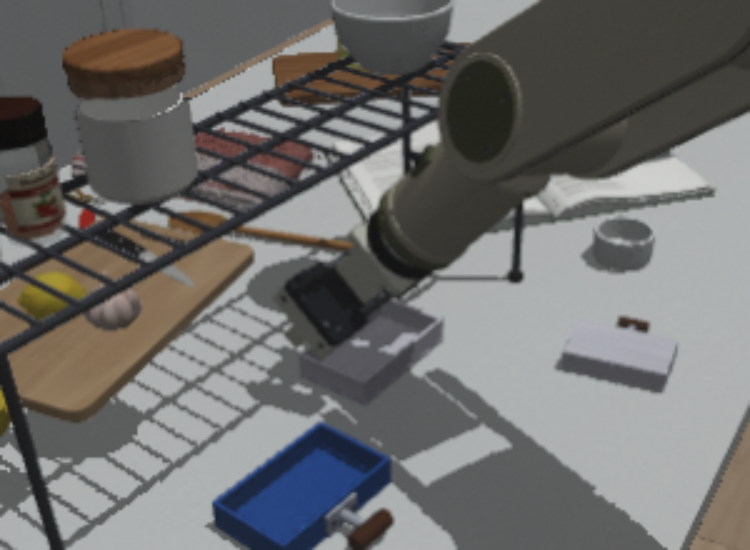

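Call:
servo_tool --commands '[{"offset":[0,0,-12],"rotation":[0,0,0],"grip":-0.3},{"offset":[0,0,-20],"rotation":[0,0,0],"grip":-0.3},{"offset":[0,0,-25],"rotation":[0,0,0],"grip":-0.3},{"offset":[0,0,-25],"rotation":[0,0,0],"grip":-0.3},{"offset":[0,0,-25],"rotation":[0,0,0],"grip":-0.3},{"offset":[-10,0,-20],"rotation":[0,-0.03,0],"grip":-0.3},{"offset":[-15,0,-20],"rotation":[0,-0.06,0],"grip":-0.3},{"offset":[-15,0,-15],"rotation":[0,-0.08,0],"grip":-0.3},{"offset":[-15,0,-10],"rotation":[0,-0.08,0],"grip":-0.3},{"offset":[-15,0,-10],"rotation":[0,-0.08,0],"grip":-0.3},{"offset":[0,0,0],"rotation":[0,0,0],"grip":-0.3}]'

```text
t: 11.02
tcp_pos: [0.5213, -0.0496, 0.1252]
eef_rot: [3.062, -0.157, 0.603]
wrist_force: [0.8, -0.2, -0.4]
grip_width: 0.0603
grasp_force: 0.0
```

```bash
python3 - <<'E'
from h import *
from station import *
s=read_state(); print(s["wrist_force"],s["tcp_pos"],s["joints"].round(2))
for n in ("side","top"):
    s=snapshot(n); np.savez(n+"7.npz",**s)
    c=s["color"][50:270,100:400] if n=="side" else s["color"][100:280,130:370]
    cv2.imwrite(f"pics/{n}7.png",cv2.resize(c,None,fx=2.5,fy=2.5))
E
```

```text
[ 0.7978241  -0.18336875 -0.40929461] [ 0.52130542 -0.04961658  0.1251503 ] [-0.23 -0.38  2.21  0.06  0.93  1.42]
```

View pics/side7.png

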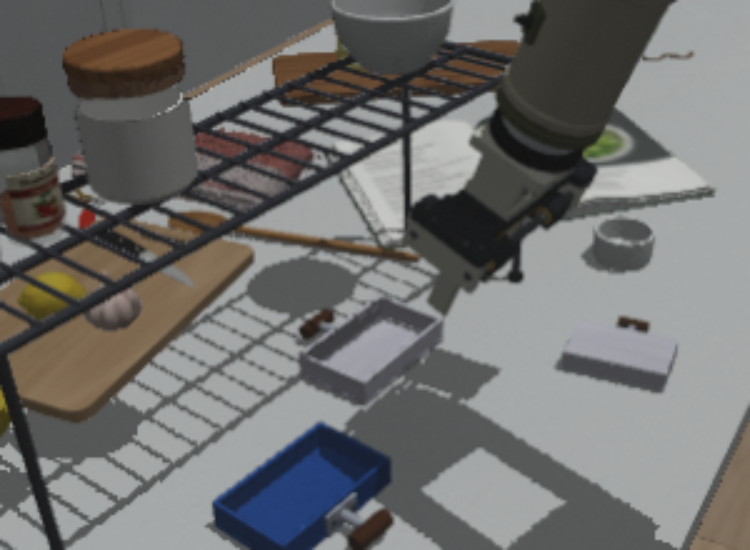

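The tin lies flat with its open side up. Its roller is at crop (318,322) pointing in under the shelf, and the near rim corners are at (442,322) and (367,380).

```bash
python3 - <<'E'
from h import *
s=dict(np.load("side7.npz")); o=np.array([100,50])
f0=np.array([.5643,-.2638]); v=np.array([.0848,.5955]); v/=np.linalg.norm(v); n=np.array([v[1],-v[0]])
q=np.array([(442,322),(367,380),(300,347),(385,302)])/2.5+o
P=plane(s,q,.028); R=plane(s,[np.array([318,322])/2.5+o],.014)
for nm,p in (("corners",P),("centre",P.mean(0)[None]),("roller",R)): print(nm,p.round(3).tolist(),"x_shelf",((p[:,:2]-f0)@n-.075).round(3))
a,b=dict(np.load("side0.npz")),s
for k in(a,b):
    hs=cv2.cvtColor(k["color"],cv2.COLOR_BGR2HSV); m=cv2.inRange(hs,(105,120,40),(130,255,255)); m[:210]=0;m[285:]=0;m[:,:170]=0;m[:,270:]=0
    M=cv2.moments(m,True); print(M["m10"]/M["m00"],M["m01"]/M["m00"])
E
```

```text
corners [[0.575, -0.112, 0.028], [0.591, 0.005, 0.028], [0.675, -0.009, 0.028], [0.643, -0.117, 0.028]] x_shelf [-0.086 -0.086 -0.001 -0.017]
centre [[0.621, -0.058, 0.028]] x_shelf [-0.048]
roller [[0.696, -0.071, 0.014]] x_shelf [0.028]
219.34604651162792 247.05162790697673
219.34871794871796 247.06759906759908
```

The tin's centre is at x_shelf ≈ −0.048 and its roller at +0.028, and the blue tin hasn't moved. I'm handing in.

```bash
python3 -c "
from station import *
print(close_job())"
```

```text
the job is handed in; nothing more can be done
None
```

The job is handed in after about 11 s of the 40 s allowed: the bare-metal tin lies flat and open side up, released, with its handle under the shelf, its centre about 27 mm in from the shelf's near edge and its roller about 103 mm in, and the blue tin did not move.

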